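# Close up the dry cabinet

## Task

Close up the dry cabinet: with the fingertips push both tube racks in until they stop against the back, and only then push the open door fully shut. Push gently without slamming, do not lift or tip the racks, and leave the vials and the bottle beside the cabinet alone.

Things in the scene. Friction and masses are not known exactly. Their poses are not given: they have to be found in the camera images.
- cabinet: Benchtop dry cabinet, fixed, 190 mm deep (x) by 240 wide (y) by 131 high. A white plinth 60 mm high carries a clear chamber whose inner floor is 60 mm and whose roof top is 131 mm above the table. Origin: centre of its underside; its open front looks to its -x, front plane at x = -95 mm, inner back wall at x = +89 mm. Two lanes side by side, centred at y = +58.5 and -58.5 mm, with a low rib between.
- rack_left: White tube rack in the left lane (+y is left), loose, about 0.3 kg, slides on the chamber floor under 2 to 6 N; 100 mm wide in a 111 mm lane. Body 172 mm long (x), 50 high, tube caps up to 62. Origin: centre of its underside; x points into the cabinet. Fully home its far end touches the back wall and its origin is at x = +3 mm in the cabinet's frame; it starts 30 to 65 mm short of that.
- rack_left_ledge (a point): Middle of the flat front face of the left rack's ledge, a bar 80 mm wide and 25 high (85 to 110 mm above the table) standing 15 mm out from the rack's front end. Push it along the cabinet's +x. Fully home it stands 3 mm proud of the cabinet's front plane, so the fingers need not enter the chamber.
- rack_right: White tube rack in the right lane (+y is left), loose, about 0.3 kg, slides on the chamber floor under 2 to 6 N; 100 mm wide in a 111 mm lane. Body 172 mm long (x), 50 high, tube caps up to 62. Origin: centre of its underside; x points into the cabinet. Fully home its far end touches the back wall and its origin is at x = +3 mm in the cabinet's frame; it starts 30 to 65 mm short of that.
- rack_right_ledge (a point): Middle of the flat front face of the right rack's ledge, a bar 80 mm wide and 25 high (85 to 110 mm above the table) standing 15 mm out from the rack's front end. Push it along the cabinet's +x. Fully home it stands 3 mm proud of the cabinet's front plane, so the fingers need not enter the chamber.
- door (a joint): Door angle: 0 = shut, grows as it opens, to 2.2 rad; starts at 1.7 to 2.0. Upright hinge at the cabinet's left front edge (cabinet frame x = -95, y = +120 mm); it opens clockwise seen from above, out to the cabinet's -x and on to its left. Stiff hinge (0.08 N m friction), no spring or latch: it stays where left.
- door_hinge (a point): Point on the hinge axis, 110 mm above the table, turning with the door: y points from free edge to hinge, x from outer to inner face (shut: the cabinet's axes). Door: clear panel in a grey frame, 8 mm thick, 240 mm from hinge to free edge, 58 to 133 mm above the table; its outer face lies at x = -16 mm here, so shut it is 16 mm in front of the cabinet's front plane.
- door_face (a point): Point on the door's outer face, 150 mm from the hinge, 110 mm above the table: a good place to push. Axes as at the hinge: pushing along +x here closes the door. A steel pull bar stands 26 mm out from this face, 228 mm from the hinge, 72 to 113 mm above the table.
- vial_a: Capped glass vial, 34 mm across, 62 mm high, 50 g, loose, to the right in front of the cabinet; leave alone. Origin: centre of its underside.
- vial_b: Capped glass vial like the other, 34 mm across, 62 mm high, right of the cabinet; leave alone. Origin: centre of its underside.
- reagent: Amber bottle, 56 mm across, 120 mm high, 250 g, loose, left of the cabinet beyond the hinge; leave alone. Origin: centre of its underside.
Things that resemble listed ones, but are neither listed nor needed, are in the scene too. Leave any brown or turquoise look-alike of the rack_left alone.

How it is judged:
By the outcome, as a careful person would: the job done as asked, in the order asked, and still so for the second after the job is handed in, with the robot touching nothing.
It also fails if it takes over 64 s, if anything falls off the work surface, if the arm or the gripper's body presses on something with over 40 N, if the wrist force passes 120 N, or if a joint passes its speed limit or range.

## Robot

A 7-joint arm with a two-finger parallel gripper is mounted at the origin on the work surface. World frame = base frame: x ahead of the robot, y to its left, z up, the work surface at z = 0. Lengths are in m, angles in rad, forces in N, time in s.
With the tool pointing down it reaches from about 0.35 to 0.9 m from the base axis. Payload 8.1 kg.
Tool frame: the origin (TCP) lies on the centre line of the jaws, within the pads' length; the fingertips stand 19 mm ahead of it and the grasp point (between the pads) is the TCP (arm.tip_reach is the distance from the TCP to the fingertips, in m); z points along the fingers, y is the line along which they close (so a half turn about z gives the same grasp; the last joint's range is limited). The gripper opens to 92 mm and grips with 3 to 60 N. Pads are 19 mm wide; open, the fingers measure 130 mm over their backs; the gripper's body (75 mm by 190 mm) begins 47 mm behind the grasp point.
Start: joints at [-1.354, 0.434, 0.025, 1.573, -0.012, 1.134, -0.075], TCP at [0.197, 0.593, 0.222] pointing down, gripper open.
Joint ranges: [-2.62, 2.62], [-0.44, 2.09], [-1.27, 1.32], [0.08, 2.57], [-1.32, 4.46], [0.12, 2], [-2.74, 2.74]. Speed limits (rad/s): [2.22, 2.22, 3.01, 3.01, 3.14, 3.14, 3.14].

## Interface

Orientations are given as a rotation vector (axis times angle).
In Python, from cell import arm gives the robot as it stands.
- The arm moves only by the tool arm_command, never from a script. Its argument "targets" is a list that holds one entry, the list of rows, each a list of 6 numbers: the shift along the tool's x, y, z in m, then the turn, a rotation vector about the tool's x, y, z in rad. A call has 1 to 10 rows; each row shifts and turns the commanded pose from where the row before left it, along the tool's axes as they then stand; what a row does not reach is not made up. A row lasts 1/8 s, in which the tool goes at most 62.5 mm and 10.7 degrees, less where a joint would pass 70% of its speed; a pose out of reach is approached as far as the arm can. A call with a gripper value outside its range is refused whole. "jaw" is the finger opening in m, from 0 to 0.0918, set as the call begins (left out, the last holds). The fingers move at their own pace and stop on an object; "newtons" is the grip in N (left out, the last holds). Time passes only in rows, so rows that do not move let the fingers close. It gives the time, the measured TCP pose, the force, the opening and the grip force at its end, in the units of the state.
- arm.observe(): the state, without advancing time (a new reading comes with each control period).
- arm.get_image(name): name is "side" or "top"; returns a dict with "pixels" (420x560x3 uint8, red, green, blue), "z_map" (420x560 float32, m along the optical axis (not along the pixel's ray), 0 where there is no reading), "fx", "fy", "cx", "cy" (pixels), "xyz" and "rotation" of the camera in the world. Camera axes: x right, y down, z forward; pixel columns grow to the right and rows downward; lengths in m; the calibration is good to about 2 mm. A picture is of the moment at which its call begins.
- arm.sign_off(): hands the job in; it is judged then, once.
The state is a dict: "clock": time; "joints": joint angles; "dq": joint speeds; "joint_efforts": joint torques, N m; "position": TCP position; "ee_rot": TCP orientation; "force": force on the tool from outside, world axes, zero at the start; "ft_torque": the same for the moment, N m; "width": opening from 0.0 (shut) to 1.0 (fully open); "gripper_force": force on a finger pad.
Only numpy, scipy, OpenCV 4.12 (cv2) and the standard library are available. Lean on these libraries where they do the work, as an engineer would, in place of code of your own. Each camera call takes 0.05 s, during which the arm holds its last target. There are 200 camera calls.

## Working session

There is one attempt and no reset: what is moved stays moved. The work goes in short steps, Python scripts to look and compute and a tool call to move; the robot and the scene stay as the last step left them, time stands still between calls to the robot, and variables do not carry over. Pictures are saved under pics/ and viewed, at most 10 in all, crops included, and the job is handed in when it is done.

Besides the shell and the picture viewer there is one more tool, called after "Call:" as name(argument=value, ...) on one line, values as JSON. arm_command: Moves the arm, as the interface text tells. Its arguments: {"type":"object","properties":{"targets":{"type":"array","items":{"type":"array","items":{"type":"array","items":{"type":"number"}}}},"jaw":{"type":"number"},"newtons":{"type":"number"}},"required":["targets"]}

```bash
mkdir -p pics
cat > h.py <<'E'
from cell import arm
import numpy as np, cv2
def snap(n,f):
    i=arm.get_image(n); cv2.imwrite(f'pics/{f}.png',i['pixels'][:,:,::-1]); np.save(f'pics/{f}.npy',i['z_map'])
    np.savez(f'pics/{f}.npz',**{k:i[k] for k in('z_map','fx','fy','cx','cy','xyz','rotation','pixels')}); return i
def cloud(i):
    z=i['z_map']; v,u=np.mgrid[:z.shape[0],:z.shape[1]]
    p=np.stack([(u-i['cx'])/i['fx']*z,(v-i['cy'])/i['fy']*z,z],-1)
    R=np.array(i['rotation']); 
    if R.shape!=(3,3): R=cv2.Rodrigues(R)[0]
    return p@R.T+np.array(i['xyz'])
E
python3 - <<'E'
from h import *
for n in('top','side'):
    i=snap(n,n+'0'); print(n,i['xyz'],i['rotation'],i['fx'])
o=arm.observe(); print(o)
E
```

```text
top [ 0.45782121 -0.08908442  0.98502845] [-2.2045876   1.98817067 -0.21164701] 385.40930449825817
side [ 0.59078356 -0.9610067   0.64802782] [-2.13373765  0.09022645 -0.02362631] 439.32690001076827
{'clock': 0.1, 'joints': array([-1.35359344,  0.43514945,  0.02495986,  1.57397066, -0.0116186 ,
        1.13399312, -0.07507705]), 'dq': array([ 0.0015335 , -0.00067294,  0.00047807, -0.00178325,  0.00031633,
        0.00174189,  0.00032458]), 'joint_efforts': array([ 3.02245797e-03, -6.69123316e+01,  9.88023095e-01, -3.15140462e+01,
       -6.05534529e-02,  3.73617955e-02,  1.69026657e-05]), 'position': array([0.19638268, 0.59287586, 0.22113939]), 'ee_rot': array([-5.00252913e-01, -3.10138903e+00,  2.15287041e-03]), 'force': array([ 0.53275901,  0.15565232, -1.00607205]), 'ft_torque': array([-0.04158973, -0.00627503, -0.00383642]), 'gripper_force': 0.0, 'width': 1.0036847756554486}
```

View pics/top0.png

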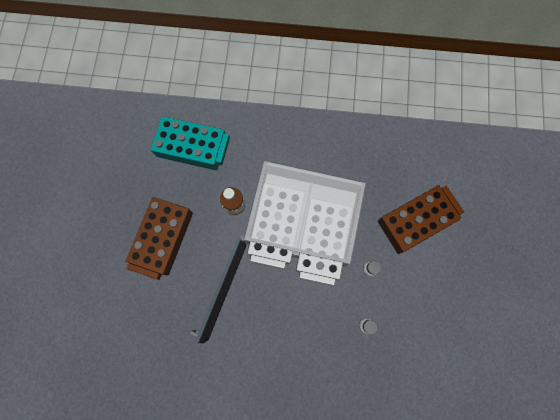

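View pics/side0.png

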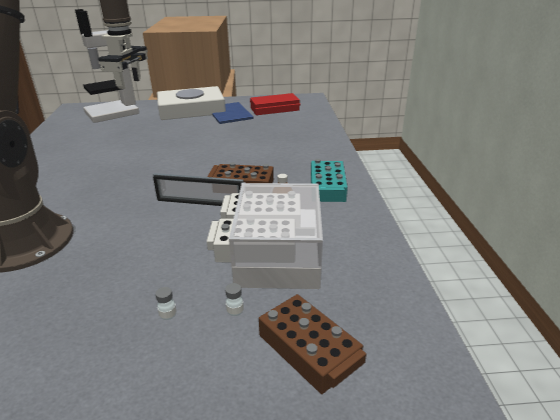

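The top view shows the cabinet at about (305,212). The white racks' ledges are at (268,262) and (318,278), and the door runs from (243,240) to (203,340). The vials are at (372,268) and (369,327), and the amber bottle is at (232,198). The candidates are the two white racks in the cabinet's lanes, the brown ones at (160,237) and (420,218), and the turquoise one at (190,142). The white racks fit because they are white and sit in the lanes. I'll confirm that in an enlarged crop.

Run:
```python
from h import *
i=dict(np.load('pics/top0.npz')); P=cloud(i)
c=i['pixels'][150:350,185:395,::-1]; cv2.imwrite('pics/crop.png',cv2.resize(c,None,fx=3.8,fy=3,interpolation=cv2.INTER_CUBIC)[:600,:798])
reg=np.zeros(P.shape[:2],bool); reg[150:300,238:370]=1
def rect(lo,hi,r):
    m=(P[...,2]>lo)&(P[...,2]<hi)&reg
    m[:r[0]]=0;m[r[1]:]=0;m[:,:r[2]]=0;m[:,r[3]:]=0
    q=P[m][:,:2].astype(np.float32); b=cv2.minAreaRect(q); print(r,m.sum(),np.median(P[m][:,2]),b[0],b[1],b[2]); print(cv2.boxPoints(b).round(3).tolist())
rect(.122,.14,(150,275,246,370))
rect(.10,.122,(255,270,245,296))
rect(.10,.122,(270,290,296,345))
for v,u in((262,268),(278,318),(252,270),(265,318),(265,233),(300,219),(330,205),(268,372),(327,369),(195,230)): print(v,u,P[v,u].round(3))
reg[:]=1
m=(P[...,2]>.12)&(P[...,2]<.145); m[:238]=0; m[:,250:]=0
q=P[m][:,:2].astype(np.float32); b=cv2.minAreaRect(q); print('door',m.sum(),b,cv2.boxPoints(b).round(3).tolist())
```

```text
(150, 275, 246, 370) 8684 0.13111202712952352 (0.6404559016227722, -0.12075415253639221) (0.24048036336898804, 0.21515804529190063) 82.7191390991211
[[0.5189999938011169, -0.22599999606609344], [0.7319999933242798, -0.2540000081062317], [0.7620000243186951, -0.014999999664723873], [0.5490000247955322, 0.012000000104308128]]
(255, 270, 245, 296) 398 0.10970385702797891 (0.5313845276832581, -0.05566530302166939) (0.029499193653464317, 0.09312038123607635) 5.907632350921631
[[0.5120000243186951, -0.010999999940395355], [0.5220000147819519, -0.10300000011920929], [0.5509999990463257, -0.10000000149011612], [0.5410000085830688, -0.00800000037997961]]
(270, 290, 296, 345) 473 0.10965554787531906 (0.5080926418304443, -0.1668919175863266) (0.031176850199699402, 0.09670659899711609) 5.861478805541992
[[0.4880000054836273, -0.11999999731779099], [0.49799999594688416, -0.21699999272823334], [0.5289999842643738, -0.21299999952316284], [0.5189999938011169, -0.11699999868869781]]
262 268 [ 0.529 -0.05   0.112]
278 318 [ 0.506 -0.166  0.109]
252 270 [ 0.552 -0.052  0.112]
265 318 [ 0.533 -0.162  0.123]
265 233 [0.513 0.025 0.13 ]
300 219 [0.436 0.045 0.13 ]
330 205 [0.371 0.066 0.13 ]
268 372 [ 0.545 -0.295  0.064]
327 369 [ 0.41  -0.295  0.064]
195 230 [0.673 0.054 0.12 ]
door 905 ((0.4620349407196045, 0.04599867761135101), (0.027409909293055534, 0.24721498787403107), 72.17488861083984) [[0.3400000035762787, 0.07100000232458115], [0.5759999752044678, -0.004999999888241291], [0.5839999914169312, 0.020999999716877937], [0.3490000069141388, 0.09700000286102295]]
```

View pics/crop.png

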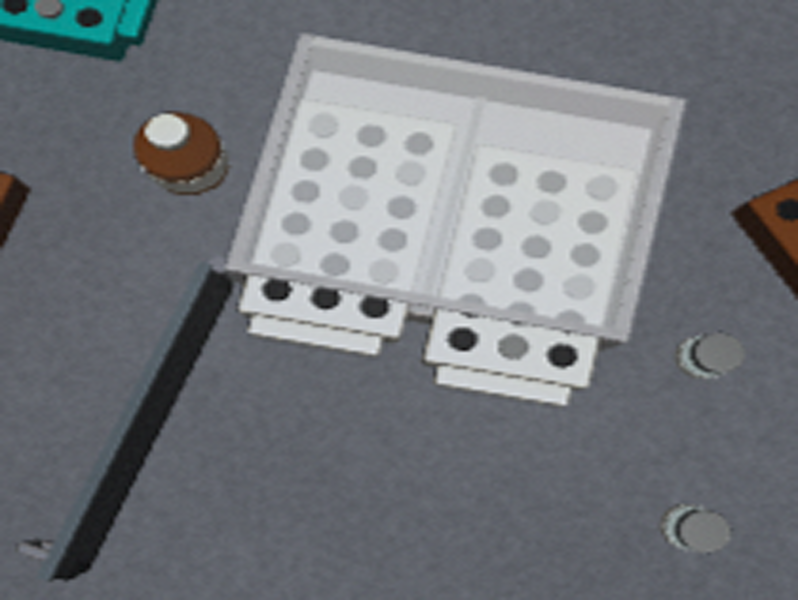

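The crop confirms two white racks in the cabinet lanes. The left ledge's front edge runs from (250,335) to (380,352) and the right one from (437,385) to (570,403). The roof corners are (228,270), (628,340), (303,37) and (683,100).

```bash
cat >> h.py <<'E'
def ray(i,u,v,z):
    R=cv2.Rodrigues(np.array(i['rotation']))[0]; d=R@np.array([(u-i['cx'])/i['fx'],(v-i['cy'])/i['fy'],1]); c=np.array(i['xyz']); return c+d*(z-c[2])/d[2]
E
python3 - <<'E'
from h import *
i=dict(np.load('pics/top0.npz'))
f=lambda x,y,z: ray(i,185+x/3.8,150+y/3,z)[:2].round(4)
for n,x,y,z in(('FL',228,270,.131),('FR',628,340,.131),('BL',303,37,.131),('BR',683,100,.131),('LL',250,335,.11),('LR',380,352,.11),('RL',437,385,.11),('RR',570,403,.11),('doorhinge in',232,282,.133),('hinge out',212,265,.133),('free out',52,575,.133),('free in',88,570,.133)): print(n,f(x,y,z))
print(cv2.Rodrigues(i['rotation'])[0])
P=cloud(i)
for s in((slice(258,272),slice(185,235)),):pass
for n,(v,u) in dict(va=(268,373),vb=(327,370),bot=(193,229)).items(): print(n,P[v,u])
E
```

```text
FL [0.571  0.0053]
FR [ 0.5435 -0.2316]
BL [ 0.7571 -0.0181]
BR [ 0.7299 -0.253 ]
LL [ 0.5262 -0.0115]
LR [ 0.5215 -0.0897]
RL [ 0.5007 -0.1255]
RR [ 0.4956 -0.2043]
doorhinge in [0.5621 0.0016]
hinge out [0.5735 0.0149]
free out [0.3464 0.0757]
free in [0.3518 0.0563]
[[ 0.1035396  -0.97119631  0.2146096 ]
 [-0.99461098 -0.09994006  0.02758592]
 [-0.00534324 -0.2163093  -0.97631027]]
va [ 0.54517794 -0.29796626  0.05976565]
vb [ 0.41000483 -0.29706096  0.06413221]
bot [0.67731443 0.05666143 0.12216093]
```

Call:
arm_command(targets=[[[0,0,0,0,0,-0.1],[0,0,0,0,0,-0.1],[-0.025,-0.043,0,0,0,0],[-0.025,-0.043,0,0,0,0],[-0.025,-0.043,0,0,0,0],[-0.025,-0.043,0,0,0,0],[-0.025,-0.043,0,0,0,0],[-0.025,-0.043,0,0,0,0],[-0.025,-0.043,0,0,0,0],[-0.025,-0.043,0,0,0,0]]], jaw=0, newtons=10)

```text
clock: 1.35
position: [0.3542, 0.2262, 0.2218]
ee_rot: [-0.188, -3.136, -0.0]
force: [0.4, 1.2, 0.4]
width: 0.009
gripper_force: 0.0
```

```bash
cat >> h.py <<'E'
th=-0.118; X=np.array([np.cos(th),np.sin(th)]); Y=np.array([-X[1],X[0]]); C=np.array([.6504,-.1244])
def st():
    o=arm.observe(); p=np.array(o['position']); R=cv2.Rodrigues(np.array(o['ee_rot']))[0]; d=p[:2]-C
    F=np.array(o['force']); print('t',round(o['clock'],2),'cab',(d@X).round(4),(d@Y).round(4),'z',p[2].round(4),'toolx vs -X deg',np.degrees(np.arctan2(R[1,0],R[0,0])-(np.pi+th)).round(2),'tilt',R[:2,2].round(3),'Fcab',(F[:2]@X).round(1),(F[:2]@Y).round(1),F[2].round(1),'w',round(o['width'],2)); return o
E
python3 -c "
from h import *
print(st()['joints'])"
```

```text
t 1.35 cab -0.3354 0.3133 z 0.2218 toolx vs -X deg -0.11 tilt [-0.  0.] Fcab 0.3 1.2 0.4 w 0.01
[-0.82899612  0.09425528  0.14570757  2.04647439 -0.01626858  1.00194847
  0.77578392]
```

Call:
arm_command(targets=[[[-0.026,-0.043,0,0,0,0],[-0.026,-0.043,0,0,0,0],[-0.026,-0.043,0,0,0,0],[-0.026,-0.043,0,0,0,0],[-0.026,-0.043,0,0,0,0],[-0.026,-0.041,0,0,0,0],[0,0,0.03,0,0,0],[0,0,0.03,0,0,0],[0,0,0.03,0,0,0],[0,0,0,0,0,0]]])

```text
clock: 2.6
position: [0.4764, -0.045, 0.1302]
ee_rot: [-0.188, -3.131, 0.001]
force: [0.2, -0.6, 0.9]
width: 0.006
gripper_force: 0.0
```

```bash
python3 -c "
from h import *
i=snap('top','t1');st();snap('side','s1')
c=i['pixels'][180:330,205:355,::-1]; cv2.imwrite('pics/c1.png',cv2.resize(c,None,fx=4,fy=4,interpolation=cv2.INTER_CUBIC))"
```

```text
t 2.65 cab -0.181 0.0584 z 0.1315 toolx vs -X deg -0.12 tilt [-0.002 -0.   ] Fcab 0.2 -0.2 -0.3 w 0.01
```

View pics/c1.png

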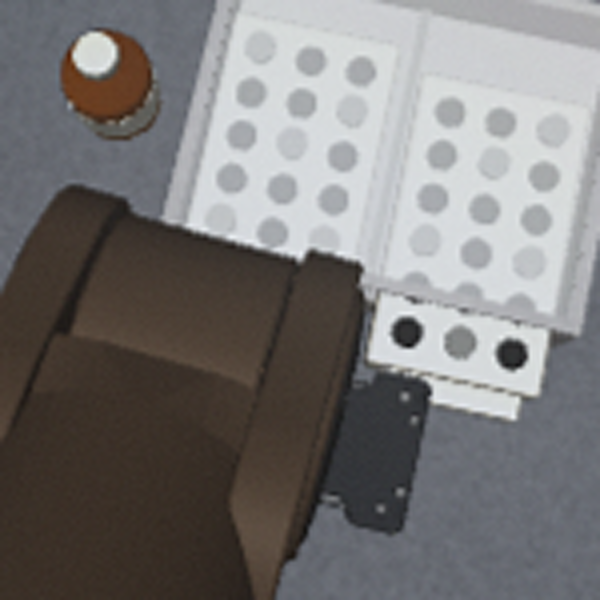

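The gripper is in front of the left ledge, with its body visible at (385,455) in the crop. The right rack and the bottle are untouched. Now lower and approach.

Call:
arm_command(targets=[[[0,0,0.012,0,0,0],[0,0,0.012,0,0,0],[-0.008,0,0,0,0,0],[-0.008,0,0,0,0,0],[-0.006,0,0,0,0,0],[-0.004,0,0,0,0,0],[-0.004,0,0,0,0,0],[-0.004,0,0,0,0,0],[-0.004,0,0,0,0,0],[-0.004,0,0,0,0,0]]])

```text
clock: 3.95
position: [0.5201, -0.05, 0.1078]
ee_rot: [-0.188, -3.136, -0.0]
force: [0.4, 0.2, -0.4]
width: 0.005
gripper_force: 0.0
```

```bash
python3 -c "
from h import *
st()"
```

```text
t 3.95 cab -0.1381 0.0586 z 0.1078 toolx vs -X deg -0.11 tilt [-0.  0.] Fcab 0.4 0.3 -0.4 w 0.01
```

Call:
arm_command(targets=[[[-0.004,0,0,0,0,0],[-0.004,0,0,0,0,0],[-0.004,0,0,0,0,0],[-0.004,0,0,0,0,0],[-0.004,0,0,0,0,0]]])

```text
clock: 4.58
position: [0.54, -0.0524, 0.1078]
ee_rot: [0.188, 3.136, 0.0]
force: [0.9, -0.6, 0.2]
width: 0.005
gripper_force: 0.0
```

```bash
python3 -c "
from h import *
st()"
```

```text
t 4.58 cab -0.1181 0.0585 z 0.1078 toolx vs -X deg -0.11 tilt [0. 0.] Fcab 1.0 -0.5 0.2 w 0.01
```

```bash
python3 -c "
from h import *
i=snap('side','s2')
c=i['pixels'][130:280,140:340,::-1]; cv2.imwrite('pics/c2.png',cv2.resize(c,None,fx=4,fy=4,interpolation=cv2.INTER_CUBIC))"
```

```text
(no output)
```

View pics/c2.png

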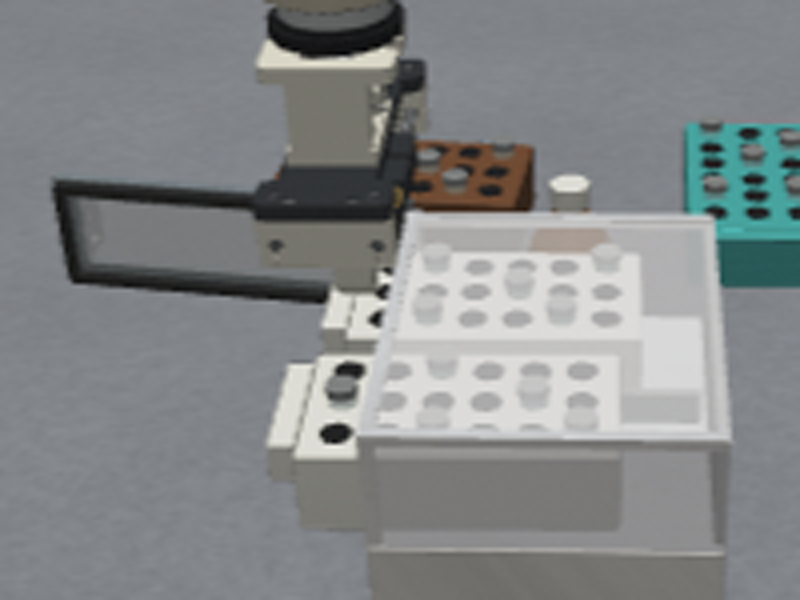

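```bash
python3 -c "
from h import *
a=np.load('pics/s1.npz')['pixels'];b=np.load('pics/s2.npz')['pixels']
f=lambda p:cv2.resize(p[185:245,210:330,::-1],None,fx=5,fy=5,interpolation=cv2.INTER_CUBIC)
cv2.imwrite('pics/c3.png',np.vstack([f(a),f(b)]))
i=dict(np.load('pics/s2.npz'));P=cloud(i)
for u,v in((228,198),(226,207),(223,208),(229,200),(230,210),(212,226),(210,240)): print(u,v,((P[v,u,:2]-C)@X).round(4),((P[v,u,:2]-C)@Y).round(4),P[v,u,2].round(4))
"
```

```text
228 198 -0.117 0.0439 0.1333
226 207 -0.1231 0.0412 0.1102
223 208 -0.13 0.0389 0.1088
229 200 -0.1143 0.0397 0.1303
230 210 -0.1123 0.0303 0.1087
212 226 -0.1426 -0.0419 0.1118
210 240 -0.1389 -0.0916 0.1097
```

View pics/c3.png

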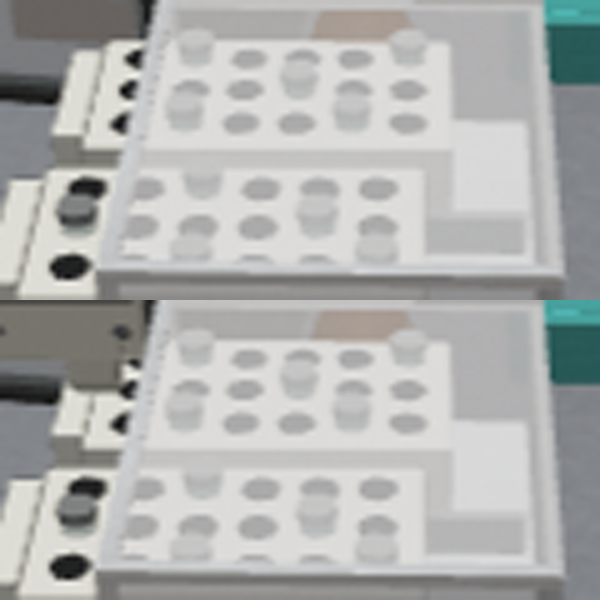

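The left rack has not moved: its cap pattern is identical in both strips. The finger seems to be above the ledge, so I'll check where the tip really is.

```bash
python3 -c "
from h import *
print('reach',arm.tip_reach, arm.observe()['position'])
i=dict(np.load('pics/s2.npz'));P=cloud(i)
for v in range(182,214,2):
  print(v,[(u,((P[v,u,:2]-C)@X*1e3).round(0),((P[v,u,:2]-C)@Y*1e3).round(0),(P[v,u,2]*1e3).round(0), i['pixels'][v,u].tolist()) for u in (222,227,232)])
"
```

```text
reach 0.019 [ 0.54058428 -0.05244879  0.10788711]
182 [(222, np.float64(-113.0), np.float64(-35.0), np.float64(218.0), [32, 33, 34]), (227, np.float64(-103.0), np.float64(-33.0), np.float64(217.0), [30, 31, 32]), (232, np.float64(-92.0), np.float64(-36.0), np.float64(219.0), [32, 32, 35])]
184 [(222, np.float64(-113.0), np.float64(-37.0), np.float64(214.0), [31, 32, 34]), (227, np.float64(-102.0), np.float64(-36.0), np.float64(214.0), [30, 31, 33]), (232, np.float64(-92.0), np.float64(-36.0), np.float64(214.0), [32, 33, 34])]
186 [(222, np.float64(-114.0), np.float64(-34.0), np.float64(208.0), [118, 116, 108]), (227, np.float64(-103.0), np.float64(-32.0), np.float64(207.0), [118, 117, 108]), (232, np.float64(-93.0), np.float64(-33.0), np.float64(207.0), [117, 116, 108])]
188 [(222, np.float64(-114.0), np.float64(-33.0), np.float64(202.0), [118, 116, 108]), (227, np.float64(-103.0), np.float64(-34.0), np.float64(203.0), [118, 117, 109]), (232, np.float64(-93.0), np.float64(-33.0), np.float64(203.0), [118, 117, 108])]
190 [(222, np.float64(-116.0), np.float64(-26.0), np.float64(194.0),
[... 2207 characters left out ...]
8.0), np.float64(109.0), [222, 222, 215]), (227, np.float64(-120.0), np.float64(36.0), np.float64(111.0), [196, 195, 187]), (232, np.float64(-109.0), np.float64(38.0), np.float64(109.0), [200, 199, 190])]
210 [(222, np.float64(-130.0), np.float64(27.0), np.float64(111.0), [220, 219, 213]), (227, np.float64(-120.0), np.float64(33.0), np.float64(107.0), [164, 163, 156]), (232, np.float64(-108.0), np.float64(30.0), np.float64(109.0), [106, 106, 102])]
212 [(222, np.float64(-130.0), np.float64(21.0), np.float64(109.0), [139, 138, 132]), (227, np.float64(-118.0), np.float64(18.0), np.float64(111.0), [215, 214, 207]), (232, np.float64(-106.0), np.float64(21.0), np.float64(109.0), [220, 219, 213])]
```

```bash
python3 -c "
from h import *
for n in('side0','s1','s2'):
  i=dict(np.load(f'pics/{n}.npz'));P=cloud(i); c=np.stack([(P[...,:2]-C)@X,(P[...,:2]-C)@Y,P[...,2]],-1)
  for cab in ([-.5354,.6586] if n=='side0' else [-.181,.0584] if n=='s1' else [-.118,.0585],):
    m=(abs(c[...,0]-cab[0])<.04)&(abs(c[...,1]-cab[1])<.1)&(c[...,2]>.1125)&(i['z_map']>0)
    if not m.any(): print(n,'none'); continue
    q=c[m]; 
    for lo in np.arange(.11,.30,.01):
      s=q[(q[:,2]>=lo)&(q[:,2]<lo+.01)]
      if len(s): print(n,lo.round(2),len(s),'x',s[:,0].min().round(3),s[:,0].max().round(3),'y',s[:,1].min().round(3),np.median(s[:,1]).round(3))
"
```

```text
side0 0.22 14 x -0.553 -0.516 y 0.607 0.66
side0 0.23 39 x -0.557 -0.511 y 0.596 0.614
side0 0.24 48 x -0.557 -0.51 y 0.592 0.657
side0 0.25 49 x -0.555 -0.51 y 0.591 0.612
side0 0.26 50 x -0.556 -0.51 y 0.591 0.605
side0 0.27 52 x -0.557 -0.508 y 0.588 0.606
side0 0.28 38 x -0.556 -0.504 y 0.586 0.705
side0 0.29 74 x -0.575 -0.496 y 0.564 0.576
s1 0.11 36 x -0.178 -0.141 y 0.136 0.141
s1 0.12 31 x -0.176 -0.141 y 0.128 0.135
s1 0.13 69 x -0.19 -0.142 y 0.051 0.139
s1 0.14 24 x -0.189 -0.168 y 0.042 0.047
s1 0.15 37 x -0.19 -0.169 y 0.038 0.042
s1 0.16 20 x -0.189 -0.168 y 0.038 0.042
s1 0.2 145 x -0.215 -0.143 y -0.031 -0.027
s1 0.21 217 x -0.217 -0.142 y -0.031 -0.026
s1 0.22 235 x -0.217 -0.142 y -0.037 0.029
s1 0.23 194 x -0.216 -0.142 y -0.039 -0.034
s1 0.24 531 x -0.215 -0.142 y -0.039 -0.01
s1 0.25 136 x -0.202 -0.155 y 0.006 0.01
s1 0.26 111 x -0.201 -0.155 y 0.006 0.01
s1 0.27 112 x -0.202 -0.156 y 0.006 0.009
s1 0.28 96 x -0.202 -0.157 y 0.006 0.009
s1 0.29 177 x -0.214 -0.142 y 0.005 0.01
s2 0.11 21 x -0.127 -0.098 y -0.031 0.056
s2 0.12 84 x -0.127 -0.078 y -0.039 0.046
s2 0.13 240 x -0.127 -0.078 y -0.04 0.04
s2 0.17 23 x -0.152 -0.083 y -0.028 -0.027
s2 0.18 178 x -0.154 -0.08 y -0.031 -0.027
s2 0.19 181 x -0.152 -0.08 y -0.031 -0.026
s2 0.2 211 x -0.153 -0.08 y -0.036 -0.032
s2 0.21 231 x -0.154 -0.079 y -0.039 -0.034
s2 0.22 435 x -0.153 -0.081 y -0.038 -0.005
s2 0.23 114 x -0.14 -0.092 y 0.005 0.01
s2 0.24 103 x -0.138 -0.095 y 0.006 0.009
s2 0.25 97 x -0.138 -0.094 y 0.005 0.009
s2 0.26 114 x -0.145 -0.08 y 0.006 0.01
s2 0.27 277 x -0.153 -0.08 y 0.006 0.012
s2 0.28 211 x -0.153 -0.08 y 0.006 0.03
s2 0.29 129 x -0.146 -0.085 y 0.024 0.032
```

The camera shows the gripper about 24 mm higher than the state reports. The body's bottom is at 0.178 where 0.155 was expected, and the tips are at about 0.113, while x and y agree. The fingers passed just above the ledge without touching it. I'll back out, lower by 25 mm and push.

Call:
arm_command(targets=[[[0.02,0,0,0,0,0],[0.02,0,0,0,0,0],[0,0,0.013,0,0,0],[0,0,0.012,0,0,0],[-0.004,0,0,0,0,0],[-0.004,0,0,0,0,0],[-0.004,0,0,0,0,0],[-0.004,0,0,0,0,0],[-0.004,0,0,0,0,0]]])

```text
clock: 5.75
position: [0.5198, -0.0499, 0.0829]
ee_rot: [-0.188, -3.135, -0.0]
force: [-2.4, 0.3, -0.2]
width: 0.004
gripper_force: 1.4
```

```bash
python3 -c "
from h import *
st()
i=snap('side','s3')
c=i['pixels'][150:260,170:300,::-1]; cv2.imwrite('pics/c4.png',cv2.resize(c,None,fx=5,fy=5,interpolation=cv2.INTER_CUBIC))"
```

```text
t 5.75 cab -0.1385 0.0586 z 0.0829 toolx vs -X deg -0.11 tilt [-0.001  0.   ] Fcab -2.4 0.0 -0.2 w 0.0
```

View pics/c4.png

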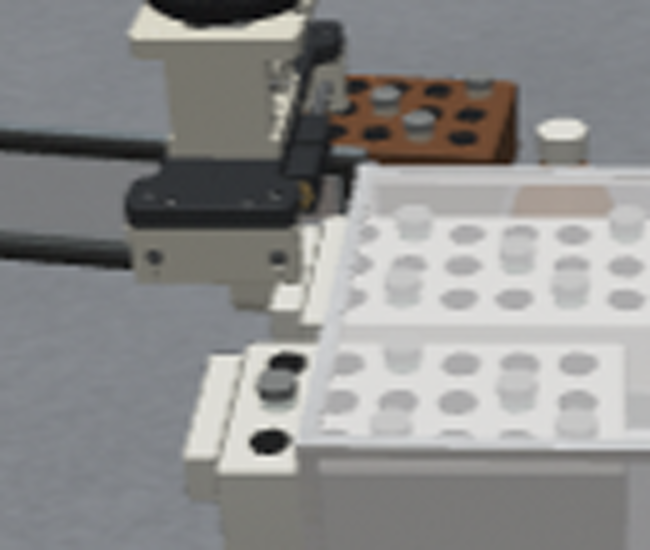

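The finger, at (250,295), now stands in front of the ledge and touches it with 2.4 N. Keep pushing.

Call:
arm_command(targets=[[[-0.003,0,0,0,0,0],[-0.003,0,0,0,0,0],[-0.003,0,0,0,0,0],[-0.003,0,0,0,0,0],[-0.003,0,0,0,0,0],[-0.003,0,0,0,0,0],[-0.003,0,0,0,0,0],[-0.003,0,0,0,0,0]]])

```text
clock: 6.8
position: [0.5439, -0.0529, 0.0828]
ee_rot: [0.188, 3.136, 0.0]
force: [-3.0, 0.6, 1.7]
width: 0.008
gripper_force: 1.5
```

```bash
python3 -c "
from h import *
st()"
```

```text
t 6.8 cab -0.1142 0.0585 z 0.0828 toolx vs -X deg -0.11 tilt [0. 0.] Fcab -3.0 0.2 1.7 w 0.01
```

Sliding friction is about 3 N. I'll finish in small steps.

Call:
arm_command(targets=[[[-0.0015,0,0,0,0,0],[-0.0015,0,0,0,0,0],[-0.001,0,0,0,0,0],[-0.001,0,0,0,0,0]]])

```text
clock: 7.3
position: [0.5487, -0.0534, 0.0829]
ee_rot: [0.188, 3.136, 0.0]
force: [-3.8, 0.2, 1.2]
width: 0.006
gripper_force: 1.6
```

Call:
arm_command(targets=[[[-0.001,0,0,0,0,0],[-0.001,0,0,0,0,0]]])

```text
clock: 7.55
position: [0.549, -0.0535, 0.0826]
ee_rot: [-0.188, -3.133, -0.001]
force: [-11.7, 1.2, 8.1]
width: 0.005
gripper_force: 5.5
```

Call:
arm_command(targets=[[[0.004,0,0,0,0,0],[0.02,0,0,0,0,0],[0.025,0,0,0,0,0],[0.02,0,0,0,0,0],[0,-0.039,0,0,0,0],[0,-0.039,0,0,0,0],[0,-0.038,0,0,0,0],[0,0,0,0,0,0],[-0.008,0,0,0,0,0],[-0.004,0,0,0,0,0]]])

```text
clock: 8.8
position: [0.4816, -0.1609, 0.0829]
ee_rot: [0.185, 3.135, 0.0]
force: [0.4, 0.3, 0.5]
width: 0.005
gripper_force: 0.0
```

```bash
python3 -c "
from h import *
st()"
```

```text
t 8.8 cab -0.1633 -0.0561 z 0.0829 toolx vs -X deg 0.01 tilt [0.001 0.   ] Fcab 0.4 0.4 0.5 w 0.0
```

Right rack: contact should come at about -0.156, and home is at TCP -0.109.

Call:
arm_command(targets=[[[-0.004,-0.0005,0,0,0,0],[-0.004,-0.0005,0,0,0,0],[-0.003,-0.001,0,0,0,0],[-0.003,0,0,0,0,0],[-0.003,0,0,0,0,0],[-0.003,0,0,0,0,0],[-0.003,0,0,0,0,0],[-0.003,0,0,0,0,0],[-0.003,0,0,0,0,0],[-0.003,0,0,0,0,0]]])

```text
clock: 10.05
position: [0.5119, -0.1679, 0.0828]
ee_rot: [-0.188, -3.136, -0.0]
force: [-1.6, -0.1, -1.0]
width: 0.002
gripper_force: 0.7
```

Call:
arm_command(targets=[[[-0.003,0,0,0,0,0],[-0.003,0,0,0,0,0],[-0.003,0,0,0,0,0],[-0.003,0,0,0,0,0]]])

```text
clock: 10.55
position: [0.5239, -0.1693, 0.0828]
ee_rot: [0.188, 3.136, 0.0]
force: [-1.5, 1.1, -0.7]
width: 0.006
gripper_force: 0.7
```

```bash
python3 -c "
from h import *
st()"
```

```text
t 10.55 cab -0.1204 -0.0595 z 0.0828 toolx vs -X deg -0.11 tilt [0. 0.] Fcab -1.6 0.9 -0.7 w 0.01
```

Call:
arm_command(targets=[[[-0.002,0,0,0,0,0],[-0.002,0,0,0,0,0],[-0.0015,0,0,0,0,0],[-0.0015,0,0,0,0,0],[-0.001,0,0,0,0,0],[-0.001,0,0,0,0,0],[-0.001,0,0,0,0,0]]])

```text
clock: 11.42
position: [0.5336, -0.1705, 0.0828]
ee_rot: [-0.188, -3.136, -0.0]
force: [-2.0, -0.1, -0.3]
width: 0.007
gripper_force: 1.0
```

Call:
arm_command(targets=[[[-0.001,0,0,0,0,0],[-0.001,0,0,0,0,0]]])

```text
clock: 11.68
position: [0.5346, -0.1706, 0.0828]
ee_rot: [-0.188, -3.134, -0.001]
force: [-7.9, 1.5, 6.7]
width: 0.006
gripper_force: 4.0
```

```bash
python3 -c "
from h import *
st()"
```

```text
t 11.68 cab -0.1095 -0.0595 z 0.0828 toolx vs -X deg -0.12 tilt [-0.002  0.001] Fcab -8.0 0.6 6.7 w 0.01
```

Call:
arm_command(targets=[[[-0.0005,0,0,0,0,0],[0.005,0,0,0,0,0],[0.03,0,0,0,0,0],[0.04,0,0,0,0,0],[0.04,0,-0.03,0,0,0],[0,0,-0.05,0,0,0],[0,0.05,-0.03,0,0,0],[0,0.055,0,0,0,0],[0,0.055,0,0,0,0],[0,0.055,0,0,0,0]]])

```text
clock: 12.92
position: [0.4484, 0.0584, 0.1935]
ee_rot: [0.188, 3.133, 0.002]
force: [1.1, 0.1, 0.6]
width: 0.005
gripper_force: 0.0
```

Call:
arm_command(targets=[[[0,0.055,0,0,0,0],[0,0.055,0,0,0,0],[0,0.055,0,0,0,0],[0,0,0,0,0,0]]])

```text
clock: 13.42
position: [0.4674, 0.2256, 0.1928]
ee_rot: [0.177, 3.135, 0.004]
force: [-1.4, -1.1, -0.4]
width: 0.005
gripper_force: 0.0
```

```bash
python3 -c "
from h import *
print(st()['joints'])
i=snap('top','t2')
c=i['pixels'][150:350,185:395,::-1]; cv2.imwrite('pics/c5.png',cv2.resize(c,None,fx=3.8,fy=3,interpolation=cv2.INTER_CUBIC))"
```

```text
t 13.43 cab -0.223 0.326 z 0.1928 toolx vs -X deg 0.29 tilt [0.001 0.002] Fcab -1.2 -1.2 -0.4 w 0.01
[-0.72184349  0.28888342  0.21517837  1.88377819 -0.07540913  0.97419877
  0.98477724]
```

View pics/c5.png

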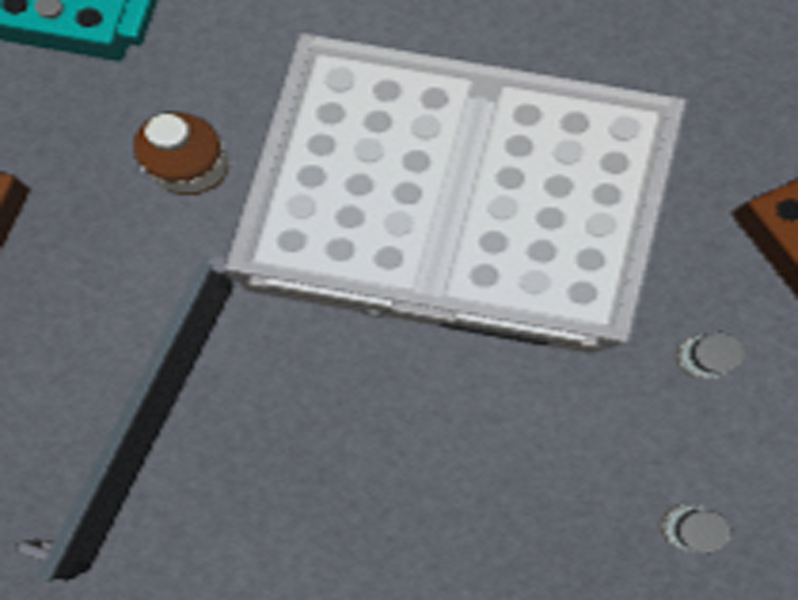

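Both racks are home and square, with the ledges just proud along (250,283)–(595,342). The door is at about 1.7 rad, its outer face running from (212,265) to (52,575). Next I turn the tool to face the door's outer side.

Call:
arm_command(targets=[[[0,0,0,0,0,0.17],[0,0,0,0,0,0.17],[0,0,0,0,0,0.17],[0,0,0,0,0,0.17],[0,0,0,0,0,0.17],[0,0,0,0,0,0.17],[0,0,0,0,0,0.17],[0,0,0,0,0,0.17],[0,0,0,0,0,0.17],[0,0,0,0,0,0.17]]])

```text
clock: 14.72
position: [0.4677, 0.2187, 0.1931]
ee_rot: [2.488, 1.919, 0.001]
force: [0.2, 0.4, -0.4]
width: 0.004
gripper_force: 0.0
```

```bash
cat >> h.py <<'E'
H=np.array([-.095,.12])
def dr():
    o=st(); p=np.array(o['position'])[:2]-C; c=np.array([p@X,p@Y])-H; R=cv2.Rodrigues(np.array(o['ee_rot']))[0]
    yaw=np.arctan2(R[1,0],R[0,0])-(np.pi+th); yaw=(yaw+np.pi)%(2*np.pi)-np.pi
    # door angle if finger front (9.5 mm) lies on outer face (16 mm)
    rho=np.hypot(*c); phi=np.arctan2(-c[0],-c[1]) ; a=phi+np.arcsin(.0255/rho)
    F=R.T@np.array(o['force']); print('tool turn a_tool',(-yaw).round(3),'a_contact',a.round(3),'r along',np.sqrt(rho**2-.0255**2).round(4),'Ftool',F.round(1),'j',o['joints'].round(2))
E
python3 -c "
from h import *
dr()"
```

```text
t 14.72 cab -0.2218 0.3192 z 0.1931 toolx vs -X deg -97.96 tilt [0.001 0.   ] Fcab 0.1 0.4 -0.4 w 0.0
tool turn a_tool 1.71 a_contact 2.683 r along 0.2347 Ftool [0.4 0.1 0.4] j [-0.99  0.31  0.57  1.91 -0.2   0.98 -0.58]
```

Call:
arm_command(targets=[[[-0.035,0,0,0,0,0],[-0.035,0,0,0,0,0],[-0.02,0,0,0,0,0],[0,0,0.035,0,0,0],[0,0,0.035,0,0,0],[0,0,0.033,0,0,0],[0,0,0,0,0,0],[-0.015,0,0,0,0,0],[-0.012,0,0,0,0,0]]])

```text
clock: 15.85
position: [0.439, 0.1057, 0.091]
ee_rot: [2.481, 1.927, 0.003]
force: [-0.1, -0.0, 0.2]
width: 0.008
gripper_force: 0.0
```

```bash
python3 -c "
from h import *
dr()
i=snap('side','s4')
c=i['pixels'][120:270,100:300,::-1]; cv2.imwrite('pics/c6.png',cv2.resize(c,None,fx=4,fy=4,interpolation=cv2.INTER_CUBIC))"
```

```text
t 15.85 cab -0.237 0.2036 z 0.091 toolx vs -X deg -97.55 tilt [0.002 0.001] Fcab -0.1 -0.0 0.2 w 0.01
tool turn a_tool 1.703 a_contact 2.258 r along 0.1629 Ftool [-0.1 -0.1 -0.2] j [-0.78  0.36  0.55  2.17 -0.29  0.68 -0.29]
```

View pics/c6.png

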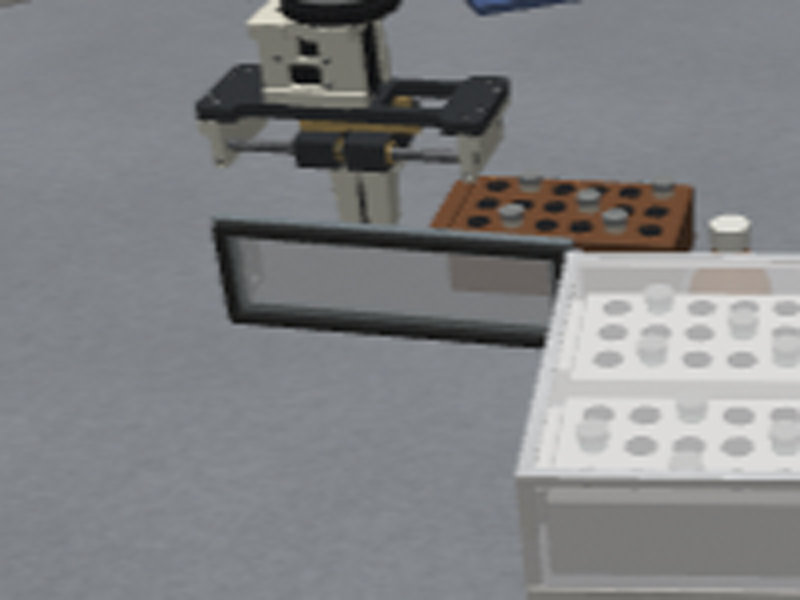

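The finger is behind the door's outer side at (370,215), in the middle of the panel. The pull bar is at (255,275), well away from it. Approach until contact.

Call:
arm_command(targets=[[[-0.012,0,0,0,0,0],[-0.01,0,0,0,0,0],[-0.005,0,0,0,0,0],[-0.004,0,0,0,0,0],[-0.004,0,0,0,0,0],[-0.004,0,0,0,0,0]]])

```text
clock: 16.65
position: [0.4288, 0.0691, 0.0898]
ee_rot: [-2.48, -1.929, 0.0]
force: [-0.8, 0.0, -0.0]
width: 0.008
gripper_force: 0.4
```

```bash
python3 -c "
from h import *
dr()"
```

```text
t 16.65 cab -0.2428 0.1661 z 0.0898 toolx vs -X deg -97.48 tilt [-0.  0.] Fcab -0.8 -0.1 -0.0 w 0.01
tool turn a_tool 1.701 a_contact 2.038 r along 0.1527 Ftool [-0.2 -0.7  0. ] j [-0.72  0.34  0.55  2.21 -0.28  0.67 -0.22]
```

Contact is just beginning at a ≈ 1.708, which agrees with the camera estimate. Now sweep the door along its arc, turning with it.

Call:
arm_command(targets=[[[-0.006,-0.001,0,0,0,-0.04],[-0.006,-0.001,0,0,0,-0.04],[-0.006,-0.001,0,0,0,-0.04],[-0.006,-0.001,0,0,0,-0.04],[-0.006,-0.001,0,0,0,-0.04],[-0.006,-0.001,0,0,0,-0.04],[-0.006,-0.001,0,0,0,-0.04],[-0.006,-0.001,0,0,0,-0.04],[-0.006,-0.001,0,0,0,-0.04],[-0.006,-0.001,0,0,0,-0.04]]])

```text
clock: 17.9
position: [0.415, 0.0102, 0.0898]
ee_rot: [2.046, 2.384, 0.0]
force: [0.0, 1.0, 1.2]
width: 0.006
gripper_force: 0.3
```

```bash
sed -i 's/a=phi+np/a=phi-np/' h.py; python3 -c "
from h import *
dr()"
```

```text
t 17.9 cab -0.2496 0.1059 z 0.0898 toolx vs -X deg -74.49 tilt [0. 0.] Fcab -0.1 1.0 1.2 w 0.01
tool turn a_tool 1.3 a_contact 1.315 r along 0.1532 Ftool [ 1.   0.2 -1.2] j [-0.53  0.3   0.46  2.25 -0.22  0.64  0.24]
```

Call:
arm_command(targets=[[[-0.006,-0.001,0,0,0,-0.04],[-0.006,-0.001,0,0,0,-0.04],[-0.006,-0.001,0,0,0,-0.04],[-0.006,-0.001,0,0,0,-0.04],[-0.006,-0.001,0,0,0,-0.04],[-0.006,-0.001,0,0,0,-0.04],[-0.006,-0.001,0,0,0,-0.04],[-0.006,-0.001,0,0,0,-0.04],[-0.006,-0.001,0,0,0,-0.04],[-0.006,-0.001,0,0,0,-0.04]]])

```text
clock: 19.15
position: [0.4249, -0.0495, 0.0898]
ee_rot: [-1.531, -2.743, -0.0]
force: [0.0, 0.4, -0.9]
width: 0.005
gripper_force: 0.3
```

Call:
arm_command(targets=[[[-0.0062,-0.0009,0,0,0,-0.04],[-0.0062,-0.0009,0,0,0,-0.04],[-0.0062,-0.0009,0,0,0,-0.04],[-0.0062,-0.0009,0,0,0,-0.04],[-0.0062,-0.0009,0,0,0,-0.04],[-0.0062,-0.0009,0,0,0,-0.04],[-0.0062,-0.0009,0,0,0,-0.04],[-0.0062,-0.0009,0,0,0,-0.04],[-0.0062,-0.0009,0,0,0,-0.04],[-0.0062,-0.0009,0,0,0,-0.04]]])

```text
clock: 20.4
position: [0.4591, -0.1014, 0.0897]
ee_rot: [-0.956, -2.992, 0.0]
force: [-1.7, 0.3, 0.3]
width: 0.008
gripper_force: 0.3
```

```bash
python3 -c "
from h import *
dr()"
```

```text
t 20.4 cab -0.1927 0.0003 z 0.0897 toolx vs -X deg -28.68 tilt [-0.001 -0.   ] Fcab -1.7 0.1 0.3 w 0.01
tool turn a_tool 0.5 a_contact 0.519 r along 0.1524 Ftool [ 1.6 -0.7 -0.3] j [-0.11  0.36  0.27  2.11 -0.15  0.69  1.21]
```

Call:
arm_command(targets=[[[-0.0061,-0.0009,0,0,0,-0.04],[-0.0061,-0.0009,0,0,0,-0.04],[-0.0061,-0.0009,0,0,0,-0.04],[-0.0061,-0.0009,0,0,0,-0.04],[-0.0061,-0.0009,0,0,0,-0.04],[-0.0061,-0.0009,0,0,0,-0.04],[-0.0061,-0.0009,0,0,0,-0.04],[-0.0031,-0.0005,0,0,0,-0.02],[-0.0031,-0.0005,0,0,0,-0.02],[-0.0031,-0.0005,0,0,0,-0.02]]])

```text
clock: 21.65
position: [0.5019, -0.1314, 0.0898]
ee_rot: [-0.437, -3.111, -0.0]
force: [-0.6, 0.6, 0.2]
width: 0.009
gripper_force: 0.3
```

```bash
python3 -c "
from h import *
dr()"
```

```text
t 21.65 cab -0.1466 -0.0245 z 0.0898 toolx vs -X deg -9.22 tilt [-0.  0.] Fcab -0.7 0.5 0.2 w 0.01
tool turn a_tool 0.161 a_contact 0.176 r along 0.1513 Ftool [ 0.8  0.4 -0.2] j [ 0.01  0.42  0.18  1.99 -0.11  0.74  1.56]
```

Call:
arm_command(targets=[[[-0.003,-0.0005,0,0,0,-0.02],[-0.003,-0.0005,0,0,0,-0.02],[-0.003,-0.0005,0,0,0,-0.02],[-0.003,-0.0005,0,0,0,-0.02],[-0.003,-0.0005,0,0,0,-0.02],[-0.003,-0.0005,0,0,0,-0.02],[-0.002,0,0,0,0,-0.013],[-0.0015,0,0,0,0,-0.01]]])

```text
clock: 22.65
position: [0.5224, -0.139, 0.0898]
ee_rot: [0.214, 3.134, 0.0]
force: [-1.0, -0.9, -0.2]
width: 0.003
gripper_force: 0.3
```

```bash
python3 -c "
from h import *
dr()"
```

```text
t 22.65 cab -0.1253 -0.0296 z 0.0898 toolx vs -X deg -1.05 tilt [0. 0.] Fcab -0.9 -1.0 -0.2 w 0.0
tool turn a_tool 0.018 a_contact 0.032 r along 0.1505 Ftool [ 0.9 -1.   0.2] j [ 0.05  0.45  0.15  1.94 -0.09  0.76  1.69]
```

Call:
arm_command(targets=[[[-0.001,0,0,0,0,0],[-0.001,0,0,0,0,0],[-0.001,0,0,0,0,0]]])

```text
clock: 23.02
position: [0.5253, -0.1394, 0.0898]
ee_rot: [-0.215, -3.134, 0.0]
force: [-0.8, -0.7, -0.3]
width: 0.001
gripper_force: 0.3
```

Call:
arm_command(targets=[[[-0.001,0,0,0,0,0],[-0.001,0,0,0,0,0]]])

```text
clock: 23.28
position: [0.5253, -0.1394, 0.0896]
ee_rot: [-0.215, -3.131, -0.001]
force: [-9.7, 1.3, 7.5]
width: 0.005
gripper_force: 5.0
```

The door met its stop, giving 9.7 N with no further motion. Back off and check.

Call:
arm_command(targets=[[[0.003,0,0,0,0,0],[0.015,0,0,0,0,0],[0.04,0,0,0,0,0],[0.03,0,-0.03,0,0,0],[0,0,-0.05,0,0,0],[0,0.05,-0.02,0,0,0],[0,0.055,0,0,0,0],[0,0.055,0,0,0,0],[0,0.055,0,0,0,0],[0,0.055,0,0,0,0]]])

```text
clock: 24.52
position: [0.4764, 0.1413, 0.19]
ee_rot: [0.215, 3.133, 0.0]
force: [0.9, -0.3, -0.5]
width: 0.008
gripper_force: 0.0
```

Call:
arm_command(targets=[[[0,0.05,0,0,0,0],[0,0.05,0,0,0,0],[0,0,0,0,0,0]]])

```text
clock: 24.9
position: [0.4894, 0.2434, 0.1896]
ee_rot: [-0.205, -3.135, -0.003]
force: [-1.5, -1.0, 0.2]
width: 0.008
gripper_force: 0.0
```

```bash
python3 -c "
from h import *
st()
i=snap('top','t3')
c=i['pixels'][150:350,185:395,::-1]; cv2.imwrite('pics/c7.png',cv2.resize(c,None,fx=3.8,fy=3,interpolation=cv2.INTER_CUBIC))"
```

```text
t 24.9 cab -0.2032 0.3463 z 0.1896 toolx vs -X deg -0.72 tilt [-0.     0.002] Fcab -1.3 -1.2 0.2 w 0.01
```

View pics/c7.png

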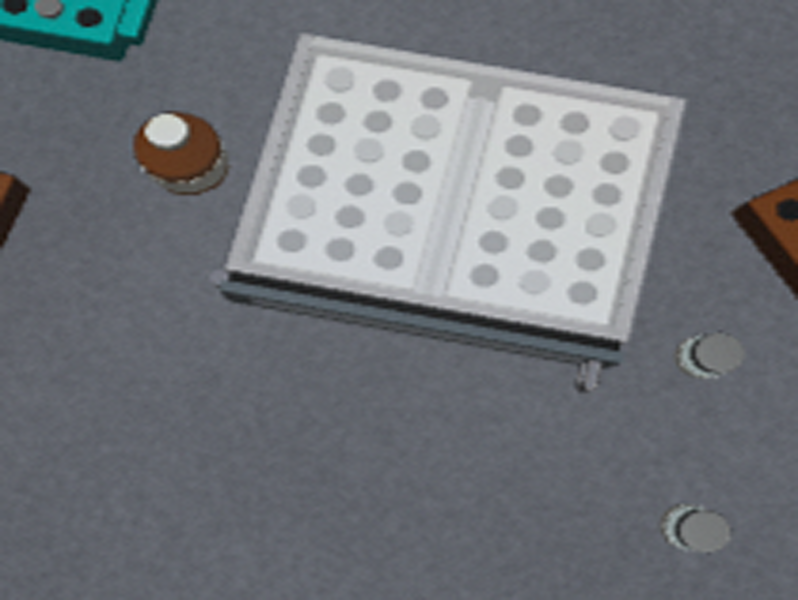

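The door lies parallel to the front, from (222,290) to (618,360). The racks are home, and the vials and bottle are where they started. The robot is clear, so I'm handing in.

```bash
python3 -c "
from cell import arm
print(arm.sign_off())"
```

```text
the job is handed in; nothing more can be done
None
```

I pushed both racks in until they stopped against the back, then pushed the door fully shut; the vials and bottle were left alone, and I handed the job in at about 25 s with the arm clear.

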